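# Hold a tool-chest lid on its balance point for refitting the stay

### The arm

A 7-joint arm with a two-finger parallel gripper is mounted at the origin on the work surface. World frame = base frame: x ahead of the robot, y to its left, z up, the work surface at z = 0. Lengths are in m, angles in rad, forces in N, time in s.
With the tool pointing down it reaches from about 0.425 to 0.925 m from the base axis. Payload 6.8 kg.
Tool frame: the origin (TCP) lies between the finger pads, 19 mm behind the fingertips; this is the grasp point; z points along the fingers, y is the line along which they close (so a half turn about z gives the same grasp; the last joint's range is limited). The gripper opens to 85 mm and grips with 20 to 120 N. Pads are 22 mm wide; open, the fingers measure 114 mm over their backs; the gripper's body (76 mm by 85 mm) begins 54 mm behind the grasp point. The pads swing forward as they close: fully open they stand 13 mm farther back than shut.
Start: joints at [1.124, 0.477, 0.022, 1.555, -0.011, 1.109, -0.083], TCP at [0.224, -0.637, 0.25] pointing down, gripper open.
Joint ranges: [-2.96, 2.96], [-0.34, 2.1], [-1.41, 1.46], [0.24, 2.44], [-1.37, 4.51], [0.17, 1.92], [-2.96, 2.96]. Speed limits (rad/s): [2.39, 2.39, 3.14, 3.14, 3.14, 3.14, 3.14].

### API

Orientations are given as a rotation vector (axis times angle).
In Python, from bench import r gives the robot as it stands.
- The arm moves only by the shell command python3 drive.py 'ROWS' [OPENING] [FORCE]. ROWS is rows parted by semicolons, their numbers by spaces, 1 to 5 of them, each of 6 numbers: dx, dy, dz in m, then a rotation vector rx, ry, rz in rad; each row is the pose to reach, as a shift and turn from the pose commanded when the command began, along the tool's axes at that moment; what a row does not reach only later rows make up. A row lasts 1/10 s, in which the tool goes at most 0.05 m and 0.15 rad, less where a joint would pass 70% of its speed; a pose out of reach is approached as far as the arm can. OPENING is the finger opening in m, set as the command begins (- or left out keeps the last). The fingers move at their own pace and stop on an object; FORCE is the grip in N (left out, the last holds). Time passes only in rows, so rows that do not move let the fingers close. It prints the time, the measured TCP pose, the force, the opening and the grip force at its end.
- r.get_obs(): the state, without advancing time (a new reading comes with each control period).
- r.grab_frame(name): name is "side" or "top"; returns (picture, depth): 384x512x3 uint8, blue, green, red; 384x512 float32, m along the optical axis (not along the pixel's ray), 0 where there is no reading.
- r.camera_info(name): a dict with "camera_matrix" (3x3 intrinsics, pixels), "k1" (the pictures are not rectified: a ray, as slopes to the right and down, at radius r is drawn at 1 + k1 r^2 times it, then the intrinsics apply), "R" (3x3) and "t" (3): a world point X has camera coordinates R X + t. Camera axes: x right, y down, z forward; pixel columns grow to the right and rows downward; lengths in m; the calibration is good to about 2 mm. A picture is of the moment at which its call begins. camera_info takes no time and is no camera call.
- r.hand_in(): hands the job in; it is judged then, once.
The state is a dict: "clock": time; "joints": joint angles; "qvel": joint speeds; "tau": joint torques, N m; "tcp_pos": TCP position; "orientation": TCP orientation; "contact_force": force on the tool from outside, world axes, zero at the start; "moment": the same for the moment, N m; "grip_width": finger opening in m; "gripper_force": force on a finger pad.
Only numpy, scipy, OpenCV 4.12 (cv2) and the standard library are available. Lean on these libraries where they do the work, as an engineer would, in place of code of your own. Each camera call takes 0.05 s, during which the arm holds its last target. There are 200 camera calls.

### The job

The lid stay of the small steel tool chest is off and I want to screw it back on. Clear the two sawn steel slices, the round one and the oblong one, off the closed lid and lay both flat in the open offcut tray; then take the lid by its bow handle and swing it up smoothly to its balance point, where it weighs nothing and would fall neither shut nor over backwards. Finish while still gripping the handle and holding the lid still there; do not let the lid slam or go over backwards, and leave the other things on the bench alone.

Things in the scene. Friction and masses are not known exactly. Their poses are not given: they have to be found in the camera images.
- chest: Green steel tool chest, fixed, 180 (its x) x 340 (its y) mm, left or right of the robot. Origin under its centre on the bench; z up, +x towards its hinge (far from the robot), -x towards its handle. Box rim 105 mm high; the closed lid's flat top is 133 mm above the bench and spans x -92 to +92, y -172 to +172 mm. Thin open latches hang on its front at y -115 and +115 mm. Includes the lid.
- lid (a joint): Angle of the chest's lid, rad: 0 = shut (start), grows as the handle side rises. A shell 184 x 344 x 28 mm, 0.5 to 0.9 kg, on an almost free hinge: short of the balance point it falls shut, past it it falls backwards (stop at 2.0). Its centre of mass (shut) is 101 mm on the handle side of the hinge axis and 22 mm above it, so it balances at 1.355 rad, 12 degrees short of upright, at any mass.
- lid_hinge (a point): Point on the lid's hinge axis, middle of its length: 92 mm from the chest's centre along chest +x, 105 mm above the bench. The axis runs along chest y.
- lid_handle (a point): Middle of the grip bar of the lid's bow handle: round bar 12 mm thick, 108 mm long along chest y, 40 mm out from the lid's front edge in its plane, 34 mm clear between bar and lid. From the hinge axis: shut, 224 mm to the handle side and 14 mm up; at balance, 34 mm and 222 mm up. Pinched by fingers pointing down and closing along chest x, it turns between the pads as the lid swings.
- round_slice: Bare steel disc sawn off a round bar, 40 mm diameter, 8 mm thick, 0.08 kg, lying on the closed lid. Origin at the centre of its underside, z up.
- oblong_slice: Bare steel piece sawn off a flat bar, 60 (its x) x 35 (its y) x 8 mm, 0.13 kg, lying on the closed lid. Origin at the centre of its underside, z up.
- tray: Open offcut tray of dark sheet steel, fixed to the bench, on the other side from the chest, 160 (its x) x 220 (its y) x 30 mm high outside, walls and floor 4 mm. Origin under its centre on the bench, z up. Room for both slices side by side along its y.
- lid_stay: The loose folded lid stay, two flat steel bars, 160 x 15 x 9 mm, lying on the bench beyond the chest and tray. Leave alone.
- screwdriver: Screwdriver 190 mm long lying on the bench beyond the chest and tray. Leave alone.
- bush: Bronze bush, 60 mm diameter, 45 mm high, standing at the bench's left. Leave alone.
- jar: Screw-top glass jar, 68 mm diameter, 85 mm high, standing at the bench's right. Leave alone.

How it is judged:
By the outcome, as a careful person would: the job done as asked, in the order asked, and still so for the second after the job is handed in, while the arm keeps its last pose, push and grip.
It also fails if it takes over 72 s, if anything falls off the work surface, if the arm or the gripper's body presses on something with over 40 N, if the wrist force passes 120 N, or if a joint passes its speed limit or range.

## Working session

There is one attempt and no reset: what is moved stays moved. The work goes in short steps, Python scripts to look and compute and a shell command to move; the robot and the scene stay as the last step left them, time stands still between calls to the robot, and variables do not carry over. Pictures are saved under pics/ and viewed, at most 10 in all, crops included, and the job is handed in when it is done.

```bash
ls; mkdir -p pics; python3 - <<'E'
from bench import r
import cv2,numpy as np
for n in("top","side"):
    p,d=r.grab_frame(n); cv2.imwrite(f"pics/{n}0.png",p); np.save(f"{n}d.npy",d); np.save(f"{n}p.npy",p)
    print(r.camera_info(n))
print(r.get_obs())
E
```

```text
bench.py
drive.py
pics
{'camera_matrix': array([[382.71907627,   0.        , 251.5924744 ],
       [  0.        , 382.71907627, 193.04731955],
       [  0.        ,   0.        ,   1.        ]]), 'k1': -0.03974098070522338, 'R': array([[-2.71873384e-02, -9.99623024e-01, -3.82874222e-03],
       [-9.94097446e-01,  2.74390862e-02, -1.04963633e-01],
       [ 1.05029121e-01,  9.52461067e-04, -9.94468691e-01]]), 't': array([0.01930953, 0.6167357 , 1.23321751])}
{'camera_matrix': array([[460.6412909 ,   0.        , 255.74179122],
       [  0.        , 460.6412909 , 193.45552633],
       [  0.        ,   0.        ,   1.        ]]), 'k1': 0.06141934123754465, 'R': array([[-0.76748557, -0.64090977,  0.01416212],
       [-0.37183095,  0.42705221, -0.82423792],
       [ 0.52221417, -0.63785663, -0.5660665 ]]), 't': array([0.45521425, 0.32729711, 1.4909716 ])}
{'clock': 0.1, 'joints': array([ 1.12391204,  0.47772906,  0.02238105,  1.55632351, -0.01149165,
        1.10931305, -0.08310569]), 'qvel': array([ 1.15728726e-04, -3.18285970e-03,  2.07009891e-03, -3.67183712e-03,
        2.98727191e-05,  2.29763480e-04, -1.72845310e-03]), 'tau': array([ 4.98267473e-03, -5.97752273e+01,  1.61407080e+00, -2.81952935e+01,
        1.28754659e-02,  5.01915303e-03, -3.56422424e-05]), 'tcp_pos': array([ 0.22413446, -0.63617921,  0.24912815]), 'orientation': array([-3.09506516e+00, -5.29327374e-01,  6.57439371e-04]), 'contact_force': array([-0.25422388,  0.19473055,  0.45270448]), 'moment': array([-0.00198378, -0.0183135 , -0.00540159]), 'gripper_force': 0.0, 'grip_width': 0.08553217308275705}
```

View pics/top0.png

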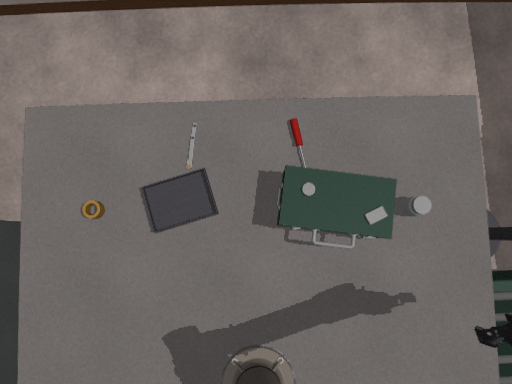

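View pics/side0.png

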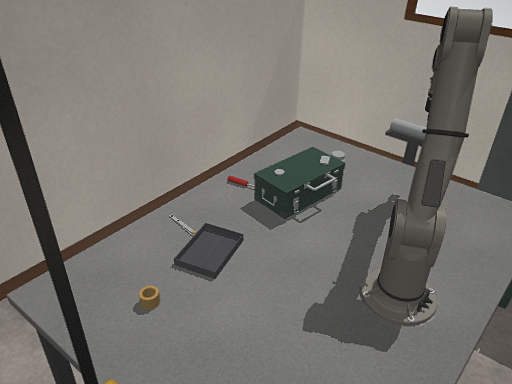

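The top view shows the chest at about (337,202), the round slice at (309,189), the oblong at (376,215), the handle bar at (334,244) and the tray at (180,200). The side view agrees. Next I measure them.

```bash
cat > h.py <<'E'
import numpy as np,cv2
from bench import r
from scipy.spatial.transform import Rotation as Ro
def rays(n,uv):
    c=r.camera_info(n); K=c["camera_matrix"]; k=c["k1"]
    q=cv2.undistortPoints(np.float64(uv).reshape(-1,1,2),K,np.array([k,0,0,0,0.]))[:,0]
    return c,np.c_[q,np.ones(len(q))]
def onz(n,uv,z):
    c,q=rays(n,uv); R=c["R"]; o=-R.T@c["t"]; d=q@R
    return o+d*((z-o[2])/d[:,2])[:,None]
def cloud(n,D):
    v,u=np.mgrid[:384,:512]; c,q=rays(n,np.stack([u,v],-1).reshape(-1,2))
    X=(q*D.reshape(-1,1)-c["t"])@c["R"]; X[D.ravel()==0]=np.nan
    return X.reshape(384,512,3)
def rect(n,mask,z):
    v,u=np.nonzero(mask); P=onz(n,np.c_[u,v],z)[:,:2]
    (c,s,a)=cv2.minAreaRect(np.float32(P*1000)); return len(u),P.mean(0).round(4),(np.array(c)/1000).round(4),np.array(s).round(1),round(a,1)
def tool(p,yaw_y=None):
    """shift in tool axes to world p; yaw_y: wanted world angle of finger closing line"""
    o=r.get_obs(); T=Ro.from_rotvec(o["orientation"]); M=T.as_matrix()
    a=np.degrees(np.arctan2(M[1,1],M[0,1]))
    print("t",round(o["clock"],2),"tcp",o["tcp_pos"].round(4),"z",M[:,2].round(3),"closing deg",a.round(2),"shift",(M.T@(np.array(p)-o["tcp_pos"])).round(4))
    if yaw_y is not None:
        d=(yaw_y-a+90)%180-90; print("turn about tool z (rad)",round(-np.radians(d),3),"j7",o["joints"][6].round(3))
E
python3 - <<'E'
from h import *
p=np.load("topp.npy").astype(int); X=cloud("top",np.load("topd.npy"))
Z=X[...,2]; b,g,rr=p[...,0],p[...,1],p[...,2]
win=np.zeros(Z.shape,bool)
def W(u0,u1,v0,v1):
    w=win.copy(); w[v0:v1,u0:u1]=1; return w
sl=W(270,400,160,245)&(Z>.12)
green=(g-rr>15)
print("lid",rect("top",sl&green,.133), np.nanmedian(Z[sl&green]))
for nm,w in(("round",W(298,320,178,200)),("obl",W(360,392,203,226))):
    m=w&sl&(rr>75); print(nm,rect("top",m,.141),np.nanmedian(Z[m]))
h=W(308,362,228,252)&(Z>.09)&(rr>100)
v,u=np.nonzero(h); print(len(u)); 
bar=h&(np.arange(384)[:,None]>239); print("bar",rect("top",bar,.12),np.nanmedian(Z[bar]))
t=W(130,225,160,240)&(Z>.018)
print("tray",rect("top",t,.03),np.nanmedian(Z[t]))
print(X[200,180],X[270,150])
im=cv2.resize(np.hstack([p[160:250,265:400],]).astype(np.uint8),None,fx=5,fy=5,interpolation=cv2.INTER_CUBIC);cv2.imwrite("pics/c1.png",im)
tool([0.6,-.3,.3])
E
```

```text
lid (6103, array([ 0.5742, -0.2553]), array([ 0.5737, -0.2587]), array([341.4, 181.4]), 81.4) 0.1330437967430741
round (147, array([ 0.6145, -0.17  ]), array([ 0.6147, -0.1703]), array([38.4, 39. ]), 43.1) 0.14053815996712396
obl (256, array([ 0.5292, -0.3703]), array([ 0.5294, -0.3703]), array([36. , 63.1]), 24.3) 0.14059103360745806
226
bar (172, array([ 0.4453, -0.2467]), array([ 0.4452, -0.2441]), array([128.3,  24.2]), 88.3) 0.12433228900212363
tray (368, array([0.6038, 0.2525]), array([0.6   , 0.2444]), array([160.8, 221.5]), 15.6) 0.028899496538454666
[0.60306451 0.24512935 0.00420772] [ 3.71450869e-01  3.48740378e-01 -3.29557700e-04]
t 0.1 tcp [ 0.2241 -0.6362  0.2491] z [-0.001  0.001 -1.   ] closing deg -70.59 shift [ 0.4662 -0.1922 -0.0506]
```

View pics/c1.png

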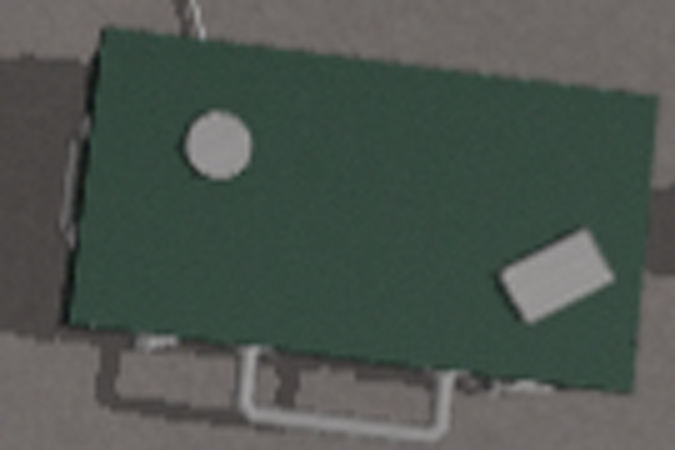

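The crop confirms the lid outline, the disc at (218,145), the oblong at (557,277) and the bar at (340,425), all in crop pixels. Sizes and heights match the spec.

- **Chest:** centre (0.574,-0.259), x axis at -8.6°.
- **Tray:** centre (0.600,0.244), x axis at 15.6°.

I'll go for the disc first.

```bash
X="python3 drive.py"
python3 drive.py '0.215 -0.127 0 0 0 -0.6;0.215 -0.127 0 0 0 -0.6;0.215 -0.127 0 0 0 -0.6;0.215 -0.127 0 0 0 -0.6;0.215 -0.127 0 0 0 -0.6' 0.06 40
python3 -c "
from h import *
tool([.6145,-.1703,.22],-8.6)"
```

```text
clock: 0.6
tcp_pos: [0.3857, -0.4436, 0.2498]
orientation: [-2.798, -1.427, 0.0]
contact_force: [0.5, 0.3, 0.4]
grip_width: 0.0601
gripper_force: 0.0
t 0.6 tcp [ 0.3857 -0.4436  0.2498] z [-0.  0. -1.] closing deg -35.97 shift [0.3556 0.0247 0.0298]
turn about tool z (rad) -0.478 j7 0.057
```

```bash
python3 drive.py '0.24 0.017 0 0 0 -0.478;0.24 0.017 0 0 0 -0.478;0.24 0.017 0 0 0 -0.478;0.24 0.017 0 0 0 -0.478;0.24 0.017 0 0 0 -0.478'
python3 -c "
from h import *
tool([.6145,-.1703,.19],-8.6)"
```

```text
clock: 1.1
tcp_pos: [0.5419, -0.2588, 0.2498]
orientation: [-2.382, -2.047, -0.001]
contact_force: [0.3, -0.6, -0.6]
grip_width: 0.0597
gripper_force: 0.0
t 1.1 tcp [ 0.5419 -0.2588  0.2498] z [ 0.     0.001 -1.   ] closing deg -8.66 shift [0.0984 0.0585 0.0599]
turn about tool z (rad) -0.001 j7 0.061
```

```bash
python3 drive.py '0.049 0.029 0.02 0 0 0;0.0984 0.0585 0.04 0 0 0;0.0984 0.0585 0.06 0 0 0;0.0984 0.0585 0.06 0 0 0' 0.05
python3 -c "
from h import *
tool([.6145,-.1703,.155],-8.6)
p,d=r.grab_frame('top');cv2.imwrite('pics/c2.png',cv2.resize(p[150:250,250:410],None,fx=5,fy=5))"
```

```text
clock: 1.5
tcp_pos: [0.6129, -0.1683, 0.1859]
orientation: [-2.374, -2.048, 0.003]
contact_force: [-0.3, -0.1, -0.7]
grip_width: 0.05
gripper_force: 0.0
t 1.5 tcp [ 0.6129 -0.1683  0.1859] z [-0.006  0.004 -1.   ] closing deg -8.44 shift [-0.0018  0.0021  0.0309]
turn about tool z (rad) 0.003 j7 -0.149
```

View pics/c2.png

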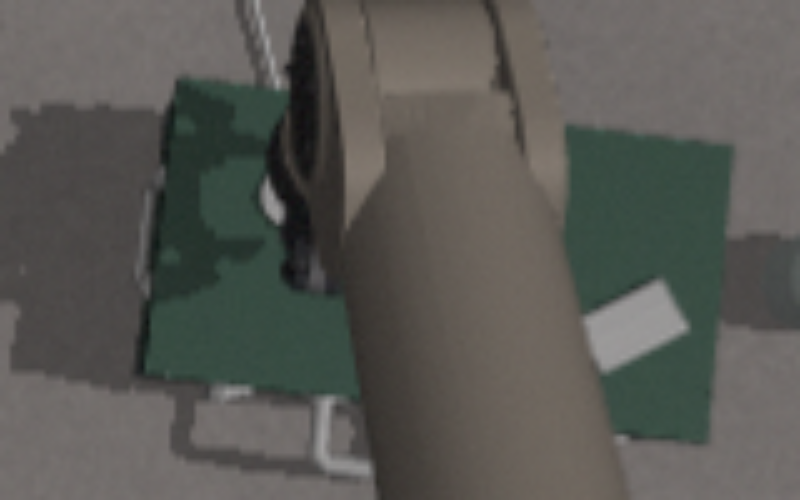

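The disc's left edge shows at crop (270,195) between the fingers; the arm hides the rest. Next, descend slowly and feel for the lid.

```bash
python3 drive.py '-0.001 0.001 0.01 0 0 0;-0.001 0.001 0.02 0 0 0;-0.001 0.001 0.025 0 0 0;-0.001 0.001 0.027 0 0 0;-0.001 0.001 0.027 0 0 0'
python3 drive.py '0 0 0.002 0 0 0;0 0 0.004 0 0 0;0 0 0.004 0 0 0'
python3 -c "
from h import *
tool([.6145,-.1703,.153],-8.6)"
```

```text
clock: 2.05
tcp_pos: [0.6138, -0.1752, 0.1629]
orientation: [-2.387, -2.043, 0.0]
contact_force: [0.1, -0.1, -0.4]
grip_width: 0.0499
gripper_force: 0.0
clock: 2.35
tcp_pos: [0.6141, -0.1747, 0.1589]
orientation: [-2.386, -2.044, 0.0]
contact_force: [0.2, 0.1, 1.0]
grip_width: 0.0499
gripper_force: 0.0
t 2.35 tcp [ 0.6141 -0.1747  0.1589] z [-0. -0. -1.] closing deg -8.82 shift [ 0.0044 -0.0003  0.0059]
turn about tool z (rad) -0.004 j7 -0.161
```

```bash
python3 drive.py '0.0045 0 0.002 0 0 0;0.0045 0 0.004 0 0 0;0.0045 0 0.004 0 0 0;0.0045 0 0.004 0 0 0'
python3 drive.py '0 0 0.002 0 0 0;0 0 0.002 0 0 0;0 0 0.002 0 0 0'
python3 drive.py '0 0 0.002 0 0 0;0 0 0.002 0 0 0;0 0 0.002 0 0 0'
```

```text
clock: 2.75
tcp_pos: [0.6148, -0.1702, 0.1549]
orientation: [-2.385, -2.044, 0.0]
contact_force: [-0.2, -0.6, 0.3]
grip_width: 0.0499
gripper_force: 0.0
clock: 3.05
tcp_pos: [0.6148, -0.1703, 0.1529]
orientation: [-2.386, -2.044, 0.0]
contact_force: [-0.5, -0.6, 0.1]
grip_width: 0.0503
gripper_force: 0.0
clock: 3.35
tcp_pos: [0.6148, -0.1703, 0.1509]
orientation: [-2.386, -2.044, 0.0]
contact_force: [-0.7, 0.1, 0.6]
grip_width: 0.05
gripper_force: 0.0
```

```bash
python3 drive.py '0 0 0.001 0 0 0;0 0 0.001 0 0 0;0 0 0.001 0 0 0'
python3 drive.py '0 0 0.001 0 0 0;0 0 0.001 0 0 0;0 0 0.001 0 0 0'
python3 drive.py '0 0 0.001 0 0 0;0 0 0.001 0 0 0;0 0 0.001 0 0 0'
```

```text
clock: 3.65
tcp_pos: [0.6148, -0.1703, 0.15]
orientation: [-2.386, -2.044, 0.0]
contact_force: [-0.5, 0.4, -0.4]
grip_width: 0.0501
gripper_force: 0.0
clock: 3.95
tcp_pos: [0.6148, -0.1702, 0.1489]
orientation: [-2.386, -2.044, 0.0]
contact_force: [-1.1, -0.4, -0.2]
grip_width: 0.0502
gripper_force: 0.0
clock: 4.25
tcp_pos: [0.6149, -0.1703, 0.1488]
orientation: [2.386, 2.044, 0.0]
contact_force: [-2.1, 0.2, 5.6]
grip_width: 0.0502
gripper_force: 2.7
```

```bash
python3 drive.py '0 0 -0.0045 0 0 0;0 0 -0.0045 0 0 0'
python3 drive.py '0 0 0 0 0 0;0 0 0 0 0 0;0 0 0 0 0 0;0 0 0 0 0 0;0 0 0 0 0 0' 0.03 40
```

```text
clock: 4.45
tcp_pos: [0.6153, -0.1703, 0.1532]
orientation: [2.385, 2.043, 0.001]
contact_force: [-0.5, -0.6, -0.6]
grip_width: 0.05
gripper_force: 0.0
clock: 4.95
tcp_pos: [0.615, -0.1703, 0.153]
orientation: [2.386, 2.044, 0.0]
contact_force: [-1.7, 0.1, 5.1]
grip_width: 0.0372
gripper_force: 39.5
```

```bash
python3 drive.py '0 0 -0.005 0 0 0;0 0 -0.02 0 0 0;0 0 -0.05 0 0 0;0 0 -0.07 0 0 0;0 0 -0.07 0 0 0'
python3 - <<'E'
from h import *
p,d=r.grab_frame('top');q,d=r.grab_frame('side')
a=cv2.resize(p[150:250,250:410],None,fx=4,fy=4);b=cv2.resize(q[110:210,230:370],None,fx=4,fy=4)[:200+200]
im=np.hstack([a,b]);cv2.imwrite('pics/c3.png',cv2.resize(im,(800,int(im.shape[0]*800/im.shape[1]))))
E
```

```text
clock: 5.45
tcp_pos: [0.617, -0.1705, 0.2268]
orientation: [2.382, 2.04, 0.006]
contact_force: [-0.3, -0.3, -1.0]
grip_width: 0.0373
gripper_force: 40.2
```

View pics/c3.png

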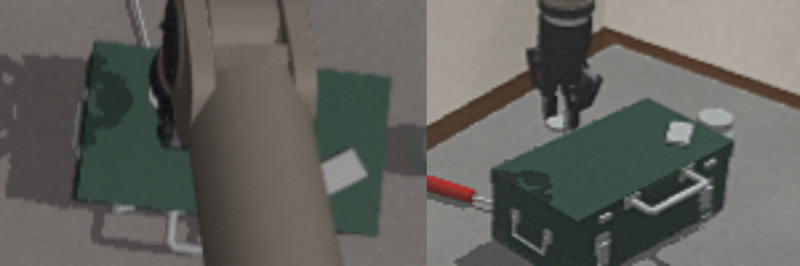

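The side view shows the disc held in the fingertips at (557,125). Now the tray.

```bash
python3 -c "
from h import *
tool([.613,.196,.1],-8.6)"
python3 drive.py '0.03 0 0 0 0 0;0.08 0 0 0 0 0;0.13 0 0 0 0 0;0.18 0 0 0 0 0;0.23 0 0 0 0 0'
python3 -c "
from h import *
tool([.613,.196,.1],-8.6)"
```

```text
t 5.55 tcp [ 0.6149 -0.1703  0.223 ] z [ 0.001 -0.    -1.   ] closing deg -8.83 shift [ 0.3617 -0.0582  0.1229]
turn about tool z (rad) -0.004 j7 -0.141
clock: 6.05
tcp_pos: [0.6493, 0.0586, 0.221]
orientation: [-2.385, -2.043, 0.003]
contact_force: [1.1, -0.4, -0.9]
grip_width: 0.0379
gripper_force: 40.2
t 6.05 tcp [0.6493 0.0586 0.221 ] z [-0.002 -0.    -1.   ] closing deg -8.84 shift [ 0.1303 -0.0568  0.121 ]
turn about tool z (rad) -0.004 j7 -0.523
```

```bash
python3 drive.py '0.04 -0.018 0.02 0 0 0;0.08 -0.035 0.04 0 0 0;0.11 -0.05 0.08 0 0 0;0.13 -0.057 0.12 0 0 0;0.13 -0.057 0.12 0 0 0'
python3 drive.py '0 0 0 0 0 0'
python3 -c "
from h import *
tool([.613,.196,.026],-8.6)"
```

```text
clock: 6.55
tcp_pos: [0.6072, 0.1974, 0.0954]
orientation: [-2.373, -2.048, 0.016]
contact_force: [-0.3, -0.2, -1.0]
grip_width: 0.0373
gripper_force: 40.5
clock: 6.65
tcp_pos: [0.6125, 0.1939, 0.1007]
orientation: [-2.384, -2.045, 0.006]
contact_force: [0.4, -0.3, -0.6]
grip_width: 0.0373
gripper_force: 40.5
t 6.65 tcp [0.6125 0.1939 0.1007] z [-0.004 -0.001 -1.   ] closing deg -8.75 shift [0.0023 0.0004 0.0747]
turn about tool z (rad) -0.003 j7 -0.809
```

```bash
python3 drive.py '0.002 0 0.03 0 0 0;0.002 0 0.055 0 0 0;0.002 0 0.068 0 0 0;0.002 0 0.072 0 0 0;0.002 0 0.072 0 0 0'
python3 drive.py '0 0 0.002 0 0 0;0 0 0.004 0 0 0;0 0 0.004 0 0 0'
```

```text
clock: 7.15
tcp_pos: [0.6149, 0.1956, 0.0312]
orientation: [2.386, 2.042, 0.001]
contact_force: [-0.3, -0.3, -0.6]
grip_width: 0.0374
gripper_force: 40.5
clock: 7.45
tcp_pos: [0.6144, 0.1963, 0.027]
orientation: [2.386, 2.044, 0.001]
contact_force: [-0.6, -0.3, -1.1]
grip_width: 0.0371
gripper_force: 40.5
```

```bash
python3 drive.py '0 0 0.002 0 0 0;0 0 0.003 0 0 0;0 0 0.003 0 0 0'
python3 drive.py '0 0 0.001 0 0 0;0 0 0.001 0 0 0'
```

```text
clock: 7.75
tcp_pos: [0.6142, 0.1963, 0.0241]
orientation: [2.385, 2.044, 0.0]
contact_force: [-1.2, -0.2, 4.6]
grip_width: 0.0375
gripper_force: 41.1
clock: 7.95
tcp_pos: [0.6143, 0.1963, 0.024]
orientation: [2.385, 2.043, 0.0]
contact_force: [-4.2, -1.9, 12.3]
grip_width: 0.0375
gripper_force: 41.9
```

Touching the tray floor. I'll release slowly, then rise.

```bash
python3 drive.py '0 0 -0.0005 0 0 0;0 0 -0.0005 0 0 0;0 0 -0.0005 0 0 0;0 0 -0.0005 0 0 0' 0.055
python3 drive.py '0 0 -0.01 0 0 0;0 0 -0.04 0 0 0;0 0 -0.09 0 0 0;0 0 -0.14 0 0 0;0 0 -0.19 0 0 0'
python3 -c "
from h import *
tool([.5294,-.3703,.19],24.3)"
```

```text
clock: 8.35
tcp_pos: [0.614, 0.1962, 0.0228]
orientation: [-2.386, -2.044, 0.0]
contact_force: [-0.0, 0.1, -0.3]
grip_width: 0.0552
gripper_force: 0.0
clock: 8.85
tcp_pos: [0.6137, 0.1962, 0.2156]
orientation: [-2.385, -2.044, -0.0]
contact_force: [0.3, 1.4, -0.9]
grip_width: 0.0553
gripper_force: 0.0
t 8.85 tcp [0.6137 0.1962 0.2156] z [ 0.  0. -1.] closing deg -8.81 shift [-0.5728  0.0034  0.0255]
turn about tool z (rad) -0.578 j7 -0.757
```

```bash
python3 drive.py '-0.03 0 0 0 0 0;-0.08 0 0 0 0 -0.1;-0.13 0 0 0 0 -0.2;-0.18 0 0 0 0 -0.3;-0.23 0 0 0 0 -0.4'
python3 -c "
from h import *
tool([.5294,-.3703,.19],24.3)"
```

```text
clock: 9.35
tcp_pos: [0.5782, -0.0329, 0.2138]
orientation: [1.926, 2.481, 0.0]
contact_force: [1.0, -1.1, -0.7]
grip_width: 0.055
gripper_force: 0.0
t 9.35 tcp [ 0.5782 -0.0329  0.2138] z [ 0.001 -0.    -1.   ] closing deg 14.35 shift [-0.3148 -0.131   0.0239]
turn about tool z (rad) -0.174 j7 -0.003
```

```bash
python3 drive.py '-0.046 -0.019 0 0 0 -0.1;-0.092 -0.038 0 0 0 -0.174;-0.138 -0.057 0 0 0 -0.174;-0.184 -0.076 0 0 0 -0.174;-0.22 -0.092 0 0 0 -0.174'
python3 drive.py '0 0 0 0 0 0'
python3 - <<'E'
from h import *
tool([.5294,-.3703,.19],24.3)
p,d=r.grab_frame("top"); Z=cloud("top",d)[...,2]
w=np.zeros(Z.shape,bool); w[203:226,360:392]=1
m=w&(Z>.12)&(p[...,2]>75); print(rect("top",m,.141))
w[:]=0; w[150:240,130:225]=1; m=w&(p[...,2]>90)&(Z>.008)&(Z<.02)
print(rect("top",m,.012),np.nanmedian(Z[m]))
cv2.imwrite('pics/c4.png',cv2.resize(p[150:250,130:410],None,fx=2.8,fy=2.8))
E
```

```text
clock: 9.85
tcp_pos: [0.542, -0.2704, 0.2138]
orientation: [1.712, 2.633, -0.001]
contact_force: [0.1, 0.1, 0.0]
grip_width: 0.055
gripper_force: 0.0
clock: 9.95
tcp_pos: [0.5405, -0.2749, 0.2132]
orientation: [1.723, 2.626, -0.006]
contact_force: [1.0, -0.5, -0.0]
grip_width: 0.0548
gripper_force: 0.0
t 9.95 tcp [ 0.5405 -0.2749  0.2132] z [-0.001 -0.004 -1.   ] closing deg 23.45 shift [-0.083  -0.0481  0.0236]
turn about tool z (rad) -0.015 j7 0.58
(377, array([ 0.5306, -0.3924]), array([ 0.5313, -0.3891]), array([54.5, 68.3]), 86.3)
(164, array([0.6602, 0.2044]), array([0.6477, 0.2745]), array([268. , 180.5]), 8.3) 0.011401160126093893
```

View pics/c4.png

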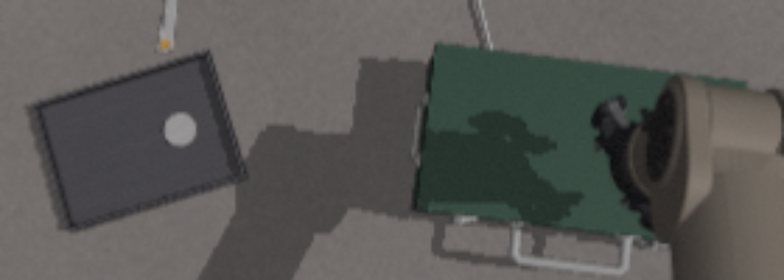

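The disc lies flat in the tray at crop (180,130). The arm hides the oblong, so I'll use the earlier measurement.

```bash
python3 drive.py '-0.04 -0.024 0 0 0 0;-0.08 -0.046 0.01 0 0 0;-0.083 -0.048 0.023 0 0 0;-0.083 -0.048 0.023 0 0 0;-0.083 -0.048 0.023 0 0 0' 0.05
python3 drive.py '0 0 0 0 0 0'
python3 -c "
from h import *
tool([.5294,-.3703,.155],24.3)"
```

```text
clock: 10.5
tcp_pos: [0.534, -0.3597, 0.1903]
orientation: [-1.706, -2.637, -0.002]
contact_force: [-0.2, 0.7, 0.2]
grip_width: 0.0502
gripper_force: 0.0
clock: 10.6
tcp_pos: [0.5345, -0.3598, 0.191]
orientation: [1.705, 2.638, 0.002]
contact_force: [1.1, 0.5, 0.6]
grip_width: 0.0502
gripper_force: 0.0
t 10.6 tcp [ 0.5345 -0.3598  0.191 ] z [ 0.001  0.    -1.   ] closing deg 24.26 shift [-0.0075 -0.009   0.036 ]
turn about tool z (rad) -0.001 j7 0.718
```

```bash
python3 drive.py '-0.0075 -0.009 0 0 0 0;-0.0075 -0.009 0.01 0 0 0;-0.0075 -0.009 0.025 0 0 0;-0.0075 -0.009 0.033 0 0 0;-0.0075 -0.009 0.033 0 0 0'
python3 drive.py '0 0 0.002 0 0 0;0 0 0.003 0 0 0;0 0 0.003 0 0 0'
python3 -c "
from h import *
tool([.5294,-.3703,.155],24.3)"
```

```text
clock: 11.1
tcp_pos: [0.5268, -0.3718, 0.1546]
orientation: [-1.707, -2.633, -0.0]
contact_force: [0.5, 0.1, 0.3]
grip_width: 0.0501
gripper_force: 0.0
clock: 11.4
tcp_pos: [0.5282, -0.3727, 0.1542]
orientation: [1.709, 2.635, 0.0]
contact_force: [-0.2, 0.3, -0.4]
grip_width: 0.0503
gripper_force: 0.0
t 11.4 tcp [ 0.5282 -0.3727  0.1542] z [ 0. -0. -1.] closing deg 24.07 shift [ 0.0017  0.0021 -0.0008]
turn about tool z (rad) -0.004 j7 0.72
```

```bash
python3 drive.py '0.0015 0.002 0 0 0 0;0.0015 0.002 0 0 0 0'
python3 drive.py '0 0 0 0 0 0;0 0 0 0 0 0;0 0 0 0 0 0;0 0 0 0 0 0;0 0 0 0 0 0' 0.02 40
python3 drive.py '0 0 -0.005 0 0 0;0 0 -0.02 0 0 0;0 0 -0.05 0 0 0;0 0 -0.07 0 0 0;0 0 -0.07 0 0 0'
python3 - <<'E'
from h import *
tool([.587,.2926,.11],24.3)
q,d=r.grab_frame('side')
cv2.imwrite('pics/c5.png',cv2.resize(q[90:230,220:390],None,fx=4,fy=4))
E
```

```text
clock: 11.6
tcp_pos: [0.5296, -0.3701, 0.1544]
orientation: [1.709, 2.636, 0.0]
contact_force: [-0.0, -0.1, -0.2]
grip_width: 0.0502
gripper_force: 0.0
clock: 12.1
tcp_pos: [0.5295, -0.3705, 0.1545]
orientation: [1.709, 2.635, 0.0]
contact_force: [-0.8, 1.0, 4.6]
grip_width: 0.0335
gripper_force: 40.1
clock: 12.6
tcp_pos: [0.5309, -0.3715, 0.2282]
orientation: [1.706, 2.63, 0.0]
contact_force: [1.1, -0.4, -0.9]
grip_width: 0.0338
gripper_force: 40.0
t 12.6 tcp [ 0.5309 -0.3715  0.2282] z [ 0.005 -0.004 -1.   ] closing deg 24.04 shift [0.5843 0.3214 0.1161]
turn about tool z (rad) -0.004 j7 0.748
```

View pics/c5.png

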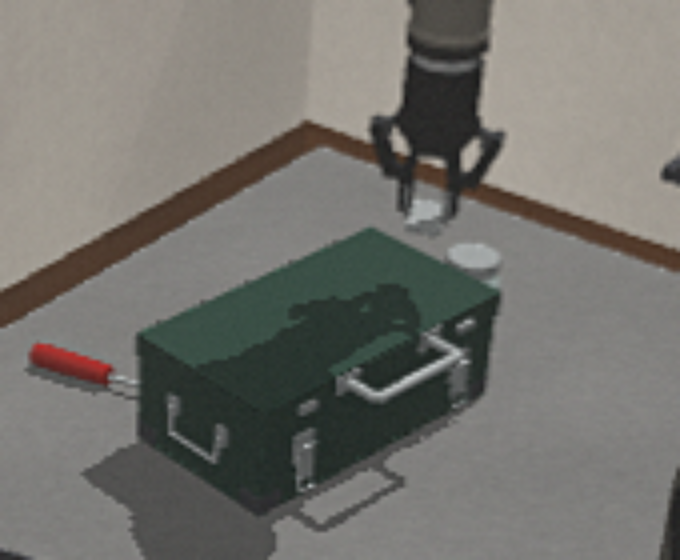

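The oblong is held level at (428,215). On to the tray.

```bash
python3 drive.py '0.02 0.011 0 0 0 0;0.055 0.03 0 0 0 0;0.098 0.054 0 0 0 0;0.14 0.077 0 0 0 0;0.182 0.1 0 0 0 0'
python3 drive.py '0.043 0.024 0 0 0 0.05;0.086 0.048 0 0 0 0.1;0.13 0.071 0 0 0 0.15;0.173 0.095 0 0 0 0.15;0.215 0.118 0 0 0 0.15'
python3 -c "
from h import *
tool([.587,.2926,.11],15.6)"
```

```text
clock: 13.15
tcp_pos: [0.5453, -0.1618, 0.2229]
orientation: [-1.709, -2.634, 0.001]
contact_force: [1.0, -1.0, -2.5]
grip_width: 0.0333
gripper_force: 40.0
clock: 13.65
tcp_pos: [0.5655, 0.0826, 0.223]
orientation: [-1.902, -2.499, 0.002]
contact_force: [1.4, -0.7, -0.6]
grip_width: 0.0334
gripper_force: 40.0
t 13.65 tcp [0.5655 0.0826 0.223 ] z [-0.002 -0.001 -1.   ] closing deg 15.47 shift [0.1967 0.077  0.1128]
turn about tool z (rad) -0.002 j7 -0.198
```

```bash
python3 drive.py '0.045 0.018 0 0 0 0;0.09 0.036 0 0 0 0;0.13 0.052 0.02 0 0 0;0.165 0.065 0.05 0 0 0;0.19 0.074 0.08 0 0 0'
python3 drive.py '0.005 0.002 0.03 0 0 0;0.005 0.002 0.03 0 0 0;0.005 0.002 0.03 0 0 0'
python3 -c "
from h import *
tool([.587,.2926,.03],15.6)"
```

```text
clock: 14.15
tcp_pos: [0.5861, 0.2868, 0.1423]
orientation: [-1.898, -2.502, -0.0]
contact_force: [1.3, -1.1, -0.9]
grip_width: 0.0334
gripper_force: 40.0
clock: 14.45
tcp_pos: [0.5871, 0.2879, 0.1132]
orientation: [-1.902, -2.499, 0.004]
contact_force: [0.6, -0.8, -1.1]
grip_width: 0.0335
gripper_force: 40.3
t 14.45 tcp [0.5871 0.2879 0.1132] z [-0.002 -0.002 -1.   ] closing deg 15.45 shift [0.0046 0.0013 0.0832]
turn about tool z (rad) -0.003 j7 -0.593
```

```bash
python3 drive.py '0.004 0.001 0.03 0 0 0;0.004 0.001 0.055 0 0 0;0.004 0.001 0.07 0 0 0;0.004 0.001 0.08 0 0 0;0.004 0.001 0.08 0 0 0'
python3 drive.py '0 0 0.003 0 0 0;0 0 0.005 0 0 0;0 0 0.005 0 0 0'
python3 drive.py '0 0 0.001 0 0 0;0 0 0.002 0 0 0;0 0 0.002 0 0 0'
```

```text
clock: 14.95
tcp_pos: [0.5877, 0.2923, 0.0338]
orientation: [1.903, 2.499, -0.001]
contact_force: [0.3, 0.4, -0.6]
grip_width: 0.0333
gripper_force: 40.3
clock: 15.25
tcp_pos: [0.5879, 0.2933, 0.0296]
orientation: [1.902, 2.5, 0.001]
contact_force: [1.0, -0.1, -1.2]
grip_width: 0.0328
gripper_force: 40.3
clock: 15.55
tcp_pos: [0.5875, 0.2932, 0.027]
orientation: [1.902, 2.5, -0.0]
contact_force: [0.1, -0.3, -0.9]
grip_width: 0.0333
gripper_force: 40.3
```

```bash
python3 drive.py '0 0 0.001 0 0 0;0 0 0.002 0 0 0;0 0 0.002 0 0 0'
```

```text
clock: 15.85
tcp_pos: [0.5876, 0.2932, 0.0256]
orientation: [1.902, 2.5, -0.0]
contact_force: [-1.8, -1.3, 4.3]
grip_width: 0.0337
gripper_force: 40.9
```

```bash
python3 drive.py '0 0 0 0 0 0;0 0 0 0 0 0;0 0 0 0 0 0;0 0 0 0 0 0' 0.05
python3 drive.py '0 0 -0.01 0 0 0;0 0 -0.04 0 0 0;0 0 -0.09 0 0 0;0 0 -0.14 0 0 0;0 0 -0.19 0 0 0'
python3 -c "
from h import *
tool([.443,-.239,.2],-8.6)"
```

```text
clock: 16.25
tcp_pos: [0.5875, 0.2932, 0.0249]
orientation: [-1.902, -2.5, -0.0]
contact_force: [-0.7, -0.4, -0.4]
grip_width: 0.0499
gripper_force: 0.0
clock: 16.75
tcp_pos: [0.5872, 0.2932, 0.2177]
orientation: [-1.902, -2.5, -0.001]
contact_force: [1.7, 0.6, -0.3]
grip_width: 0.05
gripper_force: 0.0
t 16.75 tcp [0.5872 0.2932 0.2177] z [ 0.  0. -1.] closing deg 15.49 shift [-0.4744 -0.2811  0.0175]
turn about tool z (rad) 0.42 j7 -0.541
```

```bash
python3 drive.py '-0.026 -0.015 0 0 0 0.05;-0.069 -0.041 0 0 0 0.15;-0.112 -0.066 0 0 0 0.25;-0.155 -0.092 0 0 0 0.35;-0.198 -0.117 0 0 0 0.42'
python3 - <<'E'
from h import *
tool([.443,-.239,.2],-8.6)
p,d=r.grab_frame("top"); X=cloud("top",d); Z=X[...,2]
# bar in chest frame
c=np.array([.5737,-.2587]); a=np.radians(-8.6); ex=np.array([np.cos(a),np.sin(a)]); ey=np.array([-ex[1],ex[0]])
w=np.zeros(Z.shape,bool); w[225:255,300:370]=1
v,u=np.nonzero(w&(p[...,2]>110)); P=onz("top",np.c_[u,v],.119+.004)[:,:2]-c
L=np.c_[P@ex,P@ey]*1000; k=(L[:,0]<-122)&(L[:,0]>-145)
print(len(L),k.sum(),L[k].mean(0),L[k].min(0),L[k].max(0), np.polyfit(L[k,1],L[k,0],1), np.nanmedian(Z[v,u][k]))
cv2.imwrite('pics/c6.png',cv2.resize(p[150:260,130:410],None,fx=2.8,fy=2.8))
E
```

```text
clock: 17.25
tcp_pos: [0.5268, 0.0695, 0.2159]
orientation: [2.384, 2.044, 0.001]
contact_force: [0.7, -0.5, -1.1]
grip_width: 0.0499
gripper_force: 0.0
t 17.25 tcp [0.5268 0.0695 0.2159] z [ 0.001 -0.    -1.   ] closing deg -8.79 shift [-0.3177 -0.0357  0.0158]
turn about tool z (rad) -0.003 j7 -0.569
1014 350 [-133.40764349  -19.55312649] [-144.97110302 -112.34955375] [-122.00395031  100.56388922] [ 1.12605441e-02 -1.33187465e+02] 0.0031876020109688806
```

View pics/c6.png

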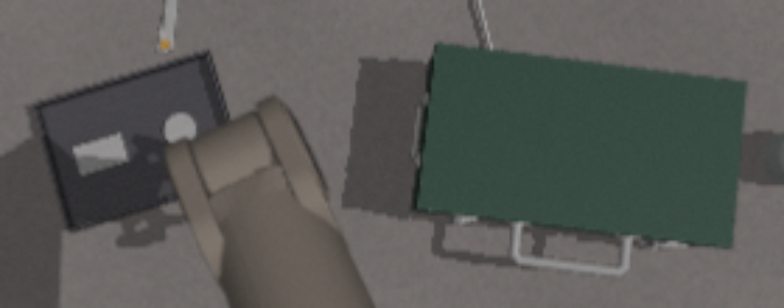

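Both slices lie flat in the tray, at crop (102,153) and (180,128), and the lid is clear. Next, refine the bar.

```bash
python3 drive.py '-0.045 -0.005 0 0 0 0;-0.09 -0.01 0 0 0 0;-0.135 -0.015 0 0 0 0;-0.18 -0.02 0 0 0 0;-0.22 -0.025 0 0 0 0' 0.032
python3 - <<'E'
from h import *
p,X=np.load("topp.npy"),cloud("top",np.load("topd.npy")); Z=X[...,2]
c=np.array([.5737,-.2587]); a=np.radians(-8.6); ex=np.array([np.cos(a),np.sin(a)]); ey=np.array([-ex[1],ex[0]])
w=np.zeros(Z.shape,bool); w[225:255,300:370]=1
v,u=np.nonzero(w&(Z>.1)&(Z<.131)); P=onz("top",np.c_[u,v],.124)[:,:2]-c
L=np.c_[P@ex,P@ey]*1000; L=L[L[:,0]<-112]
m=abs(L[:,1])<38; print(len(L),L.min(0),L.max(0),L[m].mean(0),L[m].min(0),L[m].max(0))
print(np.polyfit(L[m,1],L[m,0],1))
h=c-.132*ex; print(h); tool([*h,.17],-8.6)
E
```

```text
clock: 17.8
tcp_pos: [0.4693, -0.1445, 0.2158]
orientation: [2.381, 2.048, 0.001]
contact_force: [1.4, -0.2, -1.0]
grip_width: 0.0317
gripper_force: 0.0
196 [-136.13212798  -64.37443959] [-112.27687153   65.18613952] [-130.06423667   -0.71455575] [-136.06011822  -37.78213988] [-123.95992646   36.44935855]
[ 1.53527878e-02 -1.30053266e+02]
[ 0.44318416 -0.23896133]
t 17.8 tcp [ 0.4693 -0.1445  0.2158] z [ 0.001 -0.001 -1.   ] closing deg -8.61 shift [-0.0973 -0.0118  0.0459]
turn about tool z (rad) -0.0 j7 -0.09
```

```bash
python3 drive.py '-0.04 -0.005 0 0 0 0;-0.08 -0.009 0.015 0 0 0;-0.0963 -0.0108 0.03 0 0 0;-0.0963 -0.0108 0.03 0 0 0;-0.0963 -0.0108 0.03 0 0 0'
python3 drive.py '0 0 0 0 0 0'
python3 -c "
from h import *
tool([.4442,-.2391,.119],-8.2)"
```

```text
clock: 18.3
tcp_pos: [0.4453, -0.2355, 0.1855]
orientation: [-2.381, -2.049, -0.001]
contact_force: [0.3, 0.4, -0.2]
grip_width: 0.0322
gripper_force: 0.0
clock: 18.4
tcp_pos: [0.4461, -0.2347, 0.186]
orientation: [2.378, 2.051, 0.002]
contact_force: [0.6, 1.0, -0.7]
grip_width: 0.032
gripper_force: 0.0
t 18.4 tcp [ 0.4461 -0.2347  0.186 ] z [ 0.002  0.    -1.   ] closing deg -8.45 shift [-0.0046 -0.0013  0.067 ]
turn about tool z (rad) -0.004 j7 0.095
```

```bash
python3 drive.py '-0.0046 -0.001 0 0 0 0;-0.0046 -0.001 0.015 0 0 0;-0.0046 -0.001 0.04 0 0 0;-0.0046 -0.001 0.06 0 0 0;-0.0046 -0.001 0.067 0 0 0'
python3 drive.py '0 0 0 0 0 0;0 0 0 0 0 0'
python3 -c "
from h import *
tool([.4442,-.2391,.119],-8.2)"
```

```text
clock: 18.9
tcp_pos: [0.4426, -0.2397, 0.1168]
orientation: [-2.379, -2.049, 0.001]
contact_force: [-0.2, -0.1, 1.0]
grip_width: 0.0317
gripper_force: 0.0
clock: 19.1
tcp_pos: [0.4439, -0.2406, 0.1189]
orientation: [2.38, 2.049, 0.001]
contact_force: [-0.2, -0.3, 0.5]
grip_width: 0.0321
gripper_force: 0.0
t 19.1 tcp [ 0.4439 -0.2406  0.1189] z [ 0.001 -0.    -1.   ] closing deg -8.56 shift [ 0.0016  0.     -0.0001]
turn about tool z (rad) -0.006 j7 0.058
```

```bash
python3 drive.py '0 0 0 0 0 0;0 0 0 0 0 0;0 0 0 0 0 0;0 0 0 0 0 0;0 0 0 0 0 0' 0.0 30
python3 drive.py '0 0 -0.005 0 0 0;0 0 -0.01 0 0 0;0 0 -0.01 0 0 0'
```

```text
clock: 19.6
tcp_pos: [0.4431, -0.2408, 0.1191]
orientation: [2.381, 2.048, -0.0]
contact_force: [-2.7, 0.7, 5.8]
grip_width: 0.0105
gripper_force: 29.3
clock: 19.9
tcp_pos: [0.4438, -0.2409, 0.1289]
orientation: [2.381, 2.048, 0.001]
contact_force: [3.1, -1.4, -4.2]
grip_width: 0.011
gripper_force: 29.4
```

```bash
cat > arc.py <<'E'
from h import *
# measured handle in hinge frame -> lid angle; increments in tool axes for given angles
B=np.array([.4431,-.2408]); a=np.radians(-8.5); ex=np.array([np.cos(a),np.sin(a)]); H=B+.224*ex
def st():
    o=r.get_obs(); q=o["tcp_pos"]; x=(q[:2]-H)@ex; z=q[2]-.1191+.014
    lat=(q[:2]-H)@[-ex[1],ex[0]]
    return o,x,z,lat
def rep(angs):
    o,x,z,lat=st(); th=np.arctan2(z,-x)-.0624
    print("theta",th.round(4),"R",np.hypot(x,z).round(4),"lat",lat.round(4),"F",o["contact_force"].round(1),"M",o["moment"].round(2),"grip",o["grip_width"].round(4))
    M=Ro.from_rotvec(o["orientation"]).as_matrix()
    for t in angs:
        p=np.r_[H-.2244*np.cos(t+.0624)*ex,.1191-.014+.2244*np.sin(t+.0624)]
        print(round(t,3),(M.T@(p-o["tcp_pos"])).round(4))
E
python3 -c "
from arc import *
rep(.0446+np.array([.03,.07,.12,.17,.22]))"
```

```text
Traceback (most recent call last):
  File "arc.py", line 10, in rep
    print("theta",th.round(4),"R",np.hypot(x,z).round(4),"lat",lat.round(4),"F",o["contact_force"].round(1),"M",o["moment"].round(2),"grip",o["grip_width"].round(4))
                                                                                                                                            ^^^^^^^^^^^^^^^^^^^^^
AttributeError: 'float' object has no attribute 'round'
```

```bash
sed -i 's/o\["grip_width"\].round(4)/round(o["grip_width"],4)/' arc.py
python3 -c "
from arc import *
rep(.0446+np.array([.03,.07,.12,.17,.22]))"
```

```text
theta 0.0439 R 0.2245 lat 0.0 F [ 3.1 -1.4 -4.2] M [-0.16 -0.37 -0.02] grip 0.011
0.075 [-0.      0.001  -0.0068]
0.115 [-0.      0.0024 -0.0157]
0.165 [-0.      0.0047 -0.0267]
0.215 [-0.      0.0075 -0.0375]
0.265 [-0.      0.0108 -0.0482]
```

```bash
python3 drive.py '0 0.001 -0.007 0 0 0;0 0.0024 -0.0157 0 0 0;0 0.0047 -0.0267 0 0 0;0 0.0075 -0.0375 0 0 0;0 0.0108 -0.0482 0 0 0'
python3 -c "
from arc import *
rep(.265+np.array([.05,.1,.15,.2,.25]))"
```

```text
clock: 20.4
tcp_pos: [0.454, -0.2424, 0.1773]
orientation: [2.382, 2.049, -0.0]
contact_force: [2.9, -2.1, -5.7]
grip_width: 0.011
gripper_force: 29.2
theta 0.2642 R 0.2249 lat 0.0 F [ 2.9 -2.1 -5.7] M [-0.41 -0.42 -0.02] grip 0.011
0.315 [-0.      0.0044 -0.0105]
0.365 [-0.      0.0088 -0.0209]
0.415 [-0.      0.0137 -0.0309]
0.465 [-0.      0.0191 -0.0408]
0.515 [ 0.      0.025  -0.0503]
```

```bash
python3 drive.py '0 0.0044 -0.0105 0 0 0;0 0.0088 -0.0209 0 0 0;0 0.0137 -0.0309 0 0 0;0 0.0191 -0.0408 0 0 0;0 0.025 -0.0503 0 0 0'
python3 -c "
from arc import *
rep(.515+np.array([.05,.1,.15,.2,.25]))"
```

```text
clock: 20.9
tcp_pos: [0.4764, -0.2458, 0.2267]
orientation: [-2.379, -2.045, 0.006]
contact_force: [-7.8, 0.3, 1.1]
grip_width: 0.0106
gripper_force: 29.3
theta 0.5061 R 0.2258 lat -0.0001 F [-7.8  0.3  1.1] M [ 0.02  1.76 -0.06] grip 0.0106
0.565 [ 0.0001  0.0086 -0.0102]
0.615 [ 0.0001  0.0154 -0.0192]
0.665 [ 0.0001  0.0225 -0.0278]
0.715 [ 0.0001  0.0302 -0.036 ]
0.765 [ 0.0002  0.0382 -0.0438]
```

```bash
python3 drive.py '0 0 0 0 0 0;0 0 0 0 0 0'
python3 -c "
from arc import *
rep(.515+np.array([.04,.08,.12,.16,.2]))"
```

```text
clock: 21.1
tcp_pos: [0.4764, -0.2458, 0.2268]
orientation: [-2.379, -2.045, 0.005]
contact_force: [-9.7, 0.4, 2.7]
grip_width: 0.0108
gripper_force: 29.5
theta 0.5064 R 0.2259 lat -0.0001 F [-9.7  0.4  2.7] M [ 0.07  1.94 -0.03] grip 0.0108
0.555 [ 0.0001  0.0073 -0.0083]
0.595 [ 0.0001  0.0126 -0.0155]
0.635 [ 0.0001  0.0182 -0.0226]
0.675 [ 0.0001  0.024  -0.0294]
0.715 [ 0.0001  0.0302 -0.0359]
```

```bash
sed -i 's/-.1191+.014/-.1191+.0112/; s/.1191-.014+/.1191-.0112+/' arc.py
python3 -c "
from arc import *
rep(.5+np.array([.04,.08,.12,.16,.2]))"
```

```text
theta 0.4959 R 0.2244 lat -0.0001 F [-9.7  0.4  2.7] M [ 0.07  1.94 -0.03] grip 0.0108
0.54 [ 0.0001  0.0054 -0.0083]
0.58 [ 0.0001  0.0105 -0.0156]
0.62 [ 0.0001  0.016  -0.0228]
0.66 [ 0.0001  0.0218 -0.0296]
0.7 [ 0.0001  0.0278 -0.0363]
```

Move on with the radial bias (about 2 mm) taken out gradually.

```bash
python3 drive.py '0 0.0044 -0.0083 0 0 0;0 0.0085 -0.0156 0 0 0;0 0.014 -0.0224 0 0 0;0 0.0198 -0.029 0 0 0;0 0.0258 -0.0355 0 0 0'
python3 -c "
from arc import *
rep(.7+np.array([.04,.08,.12,.16,.2]))"
```

```text
clock: 21.6
tcp_pos: [0.5033, -0.25, 0.2631]
orientation: [-2.381, -2.047, 0.003]
contact_force: [-10.1, 0.2, 4.7]
grip_width: 0.0111
gripper_force: 29.7
theta 0.6982 R 0.2251 lat -0.0001 F [-10.1   0.2   4.7] M [ 0.05  2.06 -0.03] grip 0.0111
0.74 [ 0.0002  0.0071 -0.0062]
0.78 [ 0.0002  0.0137 -0.0123]
0.82 [ 0.0002  0.0205 -0.0182]
0.86 [ 0.0002  0.0275 -0.0238]
0.9 [ 0.0002  0.0347 -0.0291]
```

```bash
sed -i 's/.0112/.0100/g' arc.py
python3 drive.py '0 0.0055 -0.0072 0 0 0;0 0.012 -0.0138 0 0 0;0 0.0187 -0.0198 0 0 0;0 0.0257 -0.0254 0 0 0;0 0.033 -0.0308 0 0 0'
python3 -c "
from arc import *
rep(.89+np.array([.04,.08,.12,.16,.2]))"
```

```text
clock: 22.1
tcp_pos: [0.537, -0.2551, 0.2938]
orientation: [-2.382, -2.048, 0.001]
contact_force: [-5.1, -0.8, 1.6]
grip_width: 0.0109
gripper_force: 29.3
theta 0.8988 R 0.2253 lat -0.0002 F [-5.1 -0.8  1.6] M [-0.35  1.34 -0.03] grip 0.0109
0.93 [ 0.0002  0.0063 -0.0032]
0.97 [ 0.0003  0.0139 -0.008 ]
1.01 [ 0.0003  0.0217 -0.0124]
1.05 [ 0.0003  0.0297 -0.0166]
1.09 [ 0.0003  0.0378 -0.0204]
```

```bash
python3 drive.py '0 0.006 -0.0042 0 0 0;0 0.0133 -0.0095 0 0 0;0 0.021 -0.014 0 0 0;0 0.029 -0.0182 0 0 0;0 0.037 -0.022 0 0 0'
python3 - <<'E'
from arc import *
rep(1.09+np.array([.04,.08,.12,.16,.2]))
p,d=r.grab_frame("side"); X=cloud("side",d)
ey=np.array([-ex[1],ex[0]]); Q=X[...,:2]-H; x,y,z=Q@ex,Q@ey,X[...,2]
m=(p[...,1].astype(int)-p[...,2]>10)&(z>.14)&(abs(y)<.16); print(m.sum())
cv2.imwrite('pics/c7.png',cv2.resize(p[60:240,200:400],None,fx=3,fy=3))
np.save("lid.npy",np.c_[x[m],y[m],z[m]])
P=np.c_[x[m],z[m]]; vals,vec=np.linalg.eigh(np.cov(P.T)); print("plane dir deg",np.degrees(np.arctan2(vec[1,1],-vec[0,1])),"thick",np.sqrt(vals[0]), P.min(0),P.max(0))
E
```

```text
clock: 22.6
tcp_pos: [0.5742, -0.2608, 0.3162]
orientation: [2.381, 2.047, 0.0]
contact_force: [-8.2, -1.2, 9.7]
grip_width: 0.0106
gripper_force: 30.0
theta 1.0929 R 0.2264 lat -0.0004 F [-8.2 -1.2  9.7] M [-0.27  1.77  0.01] grip 0.0106
1.13 [ 0.0004  0.0085 -0.0014]
1.17 [ 0.0004  0.0169 -0.0045]
1.21 [ 0.0004  0.0254 -0.0073]
1.25 [ 0.0005  0.0341 -0.0098]
1.29 [ 0.0005  0.0428 -0.0119]
199
plane dir deg -21.541646825476437 thick 0.003773342860588435 [-0.09937955  0.26429226] [-0.05394669  0.29962717]
```

View pics/c7.png

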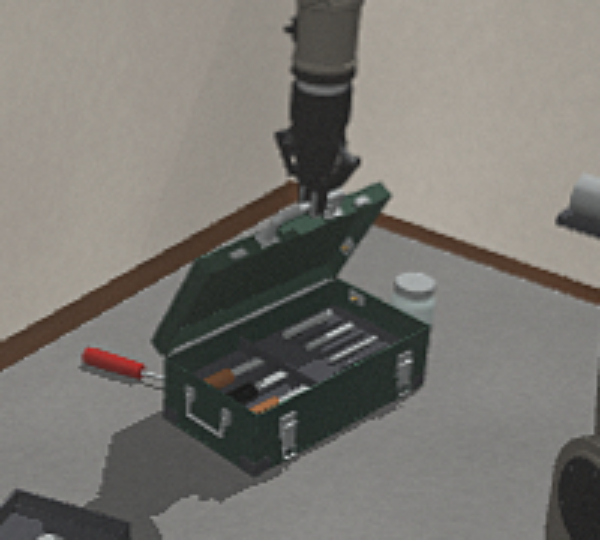

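The lid stands about 62° open with the bar in the fingertips at crop (318,205). I'll check the angle by a plane fit to the depth.

```bash
cat > lid.py <<'E'
from arc import *
def lidangle():
    p,d=r.grab_frame("side"); X=cloud("side",d)
    ey=np.array([-ex[1],ex[0]]); Q=X[...,:2]-H; x,y,z=Q@ex,Q@ey,X[...,2]
    m=(z>.14)&(z<.29)&(x>-.2)&(x<.1)&(abs(y)<.155)&((abs(y)>.07)|(z<.22))
    P=np.c_[x[m],z[m]]
    best=None; rng=np.random.default_rng(0)   # ransac line
    for _ in range(300):
        a,b=P[rng.choice(len(P),2)]; n=np.array([-(b-a)[1],(b-a)[0]]); l=np.linalg.norm(n)
        if l<.03: continue
        k=abs((P-a)@n/l)<.004
        if best is None or k.sum()>best.sum(): best=k
    B=P[best]; w,v=np.linalg.eigh(np.cov(B.T)); t=v[:,1]*np.sign(v[1,1])
    n=np.array([t[1],-t[0]]); print("lid angle",round(np.arctan2(t[1],-t[0]),4),"n",best.sum(),len(P),"offset of plane from hinge (0,.105)",round((B.mean(0)-[0,.105])@n,4),B.min(0).round(3),B.max(0).round(3))
E
python3 -c "
from lid import *
lidangle()
rep([1.13])"
```

```text
lid angle 1.0812 n 553 725 offset of plane from hinge (0,.105) 0.0262 [-0.068  0.14 ] [0.013 0.283]
theta 1.098 R 0.2264 lat -0.0004 F [-5.  -1.2  5.7] M [-0.36  1.27 -0.01] grip 0.011
1.13 [ 0.0004  0.0074 -0.0009]
```

The plane fit gives 1.08 rad, and its offset matches the lid shell. The bar is rolling slightly down the pads, which explains the radius drift. I'll continue with that allowed for.

```bash
python3 drive.py '0 0.0093 -0.005 0 0 0;0 0.0188 -0.009 0 0 0;0 0.0285 -0.0122 0 0 0;0 0.038 -0.0152 0 0 0;0 0.045 -0.017 0 0 0'
python3 drive.py '0 0 0 0 0 0;0 0 0 0 0 0'
python3 -c "
from lid import *
lidangle();lidangle()
rep([1.355])"
```

```text
clock: 23.2
tcp_pos: [0.619, -0.2676, 0.3322]
orientation: [2.381, 2.048, 0.001]
contact_force: [-2.8, -4.0, 1.3]
grip_width: 0.0106
gripper_force: 29.4
clock: 23.4
tcp_pos: [0.6181, -0.2674, 0.3318]
orientation: [2.381, 2.048, 0.0]
contact_force: [-0.4, -4.8, -0.4]
grip_width: 0.0107
gripper_force: 30.1
lid angle 1.2962 n 793 995 offset of plane from hinge (0,.105) 0.0251 [-0.03  0.14] [0.019 0.29 ]
lid angle 1.2944 n 796 1003 offset of plane from hinge (0,.105) 0.0253 [-0.03  0.14] [0.02 0.29]
theta 1.2983 R 0.2276 lat -0.0004 F [-1.3 -4.3 -0.2] M [-0.9   0.28 -0.03] grip 0.0105
1.355 [0.0004 0.0132 0.0008]
```

Vision (1.295) and handle geometry (1.296) agree. A last 0.06 rad remains.

```bash
python3 drive.py '0 0.004 -0.001 0 0 0;0 0.008 -0.0018 0 0 0;0 0.011 -0.0023 0 0 0;0 0.013 -0.0026 0 0 0;0 0.0131 -0.0026 0 0 0'
python3 drive.py '0 0 0 0 0 0;0 0 0 0 0 0;0 0 0 0 0 0'
python3 - <<'E'
from lid import *
lidangle();lidangle()
rep([1.355]); o,x,z,l=st(); print("x-based",np.arccos(-x/.2244)-.0624, abs(o["qvel"]).max())
p,d=r.grab_frame("side");cv2.imwrite('pics/c8.png',cv2.resize(p[60:300,150:400],None,fx=2.4,fy=2.4))
E
```

```text
clock: 24.0
tcp_pos: [0.6311, -0.2693, 0.3343]
orientation: [2.382, 2.049, -0.0]
contact_force: [-1.8, -4.8, -1.8]
grip_width: 0.0105
gripper_force: 29.9
clock: 24.3
tcp_pos: [0.6309, -0.2692, 0.3343]
orientation: [2.382, 2.049, -0.001]
contact_force: [-1.2, -3.7, -0.9]
grip_width: 0.0108
gripper_force: 29.9
lid angle 1.3391 n 826 1037 offset of plane from hinge (0,.105) 0.0269 [-0.02  0.14] [0.023 0.29 ]
lid angle 1.3451 n 849 1056 offset of plane from hinge (0,.105) 0.026 [-0.019  0.14 ] [0.021 0.29 ]
theta 1.3581 R 0.2278 lat -0.0004 F [-1.6 -4.6 -0.6] M [-1.    0.49 -0.04] grip 0.0103
1.355 [ 0.0004 -0.0002  0.0035]
x-based 1.3557493598725285 0.001492476859997076
```

View pics/c8.png

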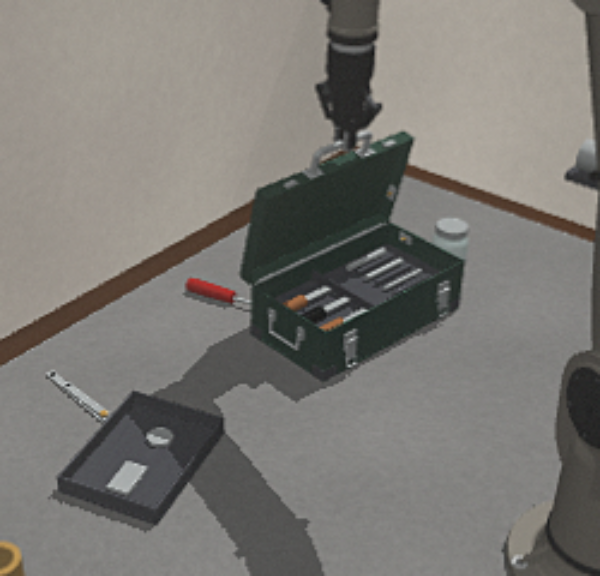

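The picture shows both slices flat in the tray at (160,437) and (128,475). The lid stands at about 1.35 rad, held still by its handle at (345,145). Handing in.

```bash
python3 -c "
from bench import r
print(r.hand_in())"
```

```text
the job is handed in; nothing more can be done
None
```

I handed the job in at about 24.5 s: both slices lie flat in the tray, and the gripper is still holding the lid still by its handle at about 1.35 rad (balance 1.355; camera reads 1.34, handle position 1.356).

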